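Slide the stage disc into its pocket under the inspection camera

ROBOT

A 6-joint arm with a two-finger parallel gripper is mounted at the origin on the work surface. World frame = base frame: x ahead of the robot, y to its left, z up, the work surface at z = 0. Lengths are in m, angles in degrees, forces in N, time in s.
With the tool pointing down it reaches from about 0.25 to 0.725 m from the base axis. Payload 9.7 kg.
Tool frame: the origin (TCP) lies at the very end of the fingers, on their centre line; the grasp point (between the pads) lies 19 mm behind it; x points along the fingers, y is the direction in which the jaws open and shut, and the axes are right-handed (so a half turn about x gives the same grasp; the last joint's range is limited). The gripper opens to 85 mm and grips with 20 to 120 N. Pads are 22 mm wide; open, the fingers measure 114 mm over their backs; the gripper's body (76 mm by 85 mm) begins 54 mm behind the grasp point. The pads swing forward as they close: fully open they stand 13 mm farther back than shut.
Start: joints at [-63.255, 4.979, 10.078, 95.1, 0, 90], TCP at [0.248, -0.491, 0.231] pointing down, gripper open.
Joint ranges: [-179.16, 179.16], [-48.56, 103.87], [-65.8, 70.77], [-126.05, 130.52], [-82.76, 87.17], [-180, 180]. Speed limits (degrees/s): [127.2, 127.2, 147.25, 180, 180, 180].

INTERFACE

Orientations are given as [roll, pitch, yaw] about the fixed x, y, z axes, in that order (R = Rz(yaw) Ry(pitch) Rx(roll)).
In Python, from workcell import get_obs, cams, bot gives the robot as it stands.
- The arm moves only by the tool apply_moves, never from a script. Its argument "rows" is a list that holds one entry, the list of rows, each a list of 7 numbers: the shift along the tool's x, y, z in mm, then the turn, a rotation vector about the tool's x, y, z in rad, then the opening, from 0 (shut) to 1 (fully open). A call has 1 to 20 rows; each row is the pose to reach, as a shift and turn from the pose measured when the call began, along the tool's axes at that moment; what a row does not reach only later rows make up. A row lasts 1/10 s, in which the tool goes at most 50 mm and 8.59 degrees, less where a joint would pass 70% of its speed; a pose out of reach is approached as far as the arm can. A call with a gripper value outside its range is refused whole. The fingers move at their own pace and stop on an object; "newtons" is the grip in N (left out, the last holds). Time passes only in rows, so rows that repeat a pose let the fingers close. It gives the time, the measured TCP pose, the force and the opening at its end, in the units of the state.
- get_obs(): the state, without advancing time (a new reading comes with each control period).
- cams.camera(name): name is "scene" or "top" or "wrist"; returns a dict with "pixels" (480x640x3 uint8, red, green, blue), "range_z" (480x640 float32, m along the optical axis (not along the pixel's ray), 0 where there is no reading), "fx", "fy", "cx", "cy" (pixels), "eye" and "attitude" of the camera in the world. Camera axes: x right, y up, looking along -z (the intrinsics and any distortion apply to the point x, -y, -z); pixel columns grow to the right and rows downward; lengths in m; the calibration is good to about 2 mm. The wrist camera is an equidistant fisheye: a pixel r from the principal point sees the ray r / f radians off the axis. A picture is of the moment at which its call begins.
- bot.job_done(): hands the job in, once; it reports no verdict.
Trained networks look in a picture, given as the dict that the camera call returned (one of the last four; its "shot" number tells which), for a name from the list of things; names that differ only in an ending like _2 or _b are one class to them, and where a whole thing is asked for, a point or a joint stands for the part that bears it (a point fixed in the world has none). Each returns a list of dicts, best first, with "confidence" (0 to 1); they miss things now and then, are a little off and sometimes report something else, mostly with a low value. They report only what shows in the picture. A call takes as long as a camera call. They do not tell look-alikes from the thing itself.
- cams.find_in(label, picture): "at" ([x, y, z] in m, in world coordinates, good to about 4 mm: the middle of the surface that is visible of it).
The state is a dict: "time": time; "q": joint angles; "qd": joint speeds; "joint_efforts": joint torques, N m; "ee_pos": TCP position; "tcp_rot": TCP orientation; "wrist_force": force on the tool from outside, world axes, zero at the start; "torque": the same for the moment, N m; "opening": finger opening in m.
Only numpy, scipy, OpenCV 4.12 (cv2) and the standard library are available. Lean on these libraries where they do the work, as an engineer would, in place of code of your own. Each camera call takes 0.05 s, during which the arm holds its last target.

TASK

Take the larger of the two white discs from the tray, lay it flat on the black stage plate of the inspection stand, clear of the round pocket, and let go of it. Then take hold of it or push it afresh, as suits, to slide it along the plate under the leaning camera, rather than lifting it over the pocket, until it drops fully into the pocket and lies flat. Do not knock the camera, and leave the smaller disc and the things around as they are.

Things in the scene. Friction and masses are not known exactly. Their poses are not given: they have to be found in the camera images.
- disc: The larger plain white plastic disc, 64 mm in diameter, 8 mm thick, about 45 g, lying flat in the tray at the start. Origin: centre of its underside; z is its axis, up.
- small_disc: The smaller plain white disc, 46 mm in diameter, 8 mm thick, also flat in the tray; it does not fit the job and stays where it is. Origin: centre of its underside.
- tray: Fixed shallow grey tray, 240 mm (its x) by 150 mm (its y), 12 mm high in all, floor and walls 4 mm thick (floor surface 4 mm above the table). Origin: centre of its underside. The discs lie about 56 mm to either side of its middle along its x, either one at either end; across its y a gripper has room beside them.
- stand: Fixed inspection stand: black plate 230 (its x) by 160 (its y) by 24 mm, top surface 24 mm above its origin (centre of its underside, on the table). Its -x end faces roughly towards the robot and is bare: the disc can be laid there, e.g. at x = -50 mm, y = 0. The pocket is at x = 45 mm, y = 0. At x = 100, y = 60 mm stands a steel post 14 mm thick, 234 mm high.
- pocket (a point): Centre of the floor of the round pocket in the stand's plate: 67 mm in diameter, 6 mm deep, so the seated disc stands 2 mm proud of the plate. Plain grey floor. The pushed disc stays flat until its centre is within some 2 to 10 mm of the pocket's, then drops in; the far wall stops it. It may hang tipped, near edge on the rim, its underside's centre 3 mm above the floor: a little more push or a light press there seats it.
- camera: Fixed slim tube, 32 mm thick, 114 mm long, bracketed to the stand's post. This entry's origin and axes are the stand's. The tube's axis aims at the centre of the pocket's mouth and leans 35 degrees from vertical towards +x, away from the robot.
- lens_end (a point): Centre of the camera tube's lower end face, 55 mm from the pocket's mouth: 32 mm beyond the pocket's centre in the stand's +x and 45 mm above the plate. A gripper pointing straight down over the pocket's middle strikes the tube; one kept on the -x side of the disc, its body leaning back towards -x by 20 degrees or more, passes clear.
- jar: Bystander: glass jar with black lid, 56 mm thick, 75 mm tall. Origin: centre of its underside.
- slide_box: Bystander: flat blue box for slides, 92 x 87 x 34 mm. Origin: centre of its underside.
- bottle: Bystander: amber bottle, 44 mm thick, 85 mm tall. Origin: centre of its underside.
Not all that is in view belongs to the job. What is shaped like the disc but blue is not meant.

How it is judged (in metres and radians):
On the way, in this order (a step that is already met when the one before it is completed fails the run):
1. the larger disc lies flat on the top of the stage plate, let go, its centre at least 40 mm from the pocket's (x of disc in the frame of stand between -0.115 and 0.115 m and y of disc in the frame of stand between -0.08 and 0.08 m and z of disc in the frame of stand between 0.022 and 0.0265 m and angle between the z axis of disc and the z axis of stand, either way round below 0.04 rad and contact force between the fingers and disc below 0.05 N and linear speed of disc below 0.02 m/s and horizontal distance between disc and pocket above 0.04 m), for 0.2 s.
2. the larger disc lies flat in the pocket, let go (horizontal distance between disc and pocket below 0.004 m and z of disc in the frame of stand between 0.0155 and 0.02 m and angle between the z axis of disc and the z axis of stand, either way round below 0.04 rad and contact force between the fingers and disc below 0.05 N and linear speed of disc below 0.02 m/s), for 0.2 s.
At the end, for the whole second after the job is handed in: The larger disc lies on the pocket's floor (underside within 2.5 mm below or 2 mm above it), flat within 0.04 rad, centred within 4 mm, released and still; the smaller disc is within 15 mm of where it started (all of step 2 and distance of small_disc from where it was at the start of the episode below 0.015 m); the robot touches nothing.
It fails at once if the larger disc, over or near the pocket (centres within 45 mm), is lifted more than 12 mm off the plate: it is to be slid in (horizontal distance between disc and pocket below 0.045 m and z of disc in the frame of stand above 0.036 m).
It fails at once if the camera is knocked (more than 6 N) (contact force between camera and anything else above 6 N).
It fails at once if the smaller disc is moved more than 15 mm (not (distance of small_disc from where it was at the start of the episode below 0.015 m)).
It fails at once if the jar, slide box or bottle is moved more than 20 mm (distance of any of jar, slide_box, bottle from where it was at the start of the episode above 0.02 m).
It also fails if it takes over 48 s, if anything falls off the work surface, if the arm or the gripper's body presses on something with over 40 N, if the wrist force passes 120 N, or if a joint passes its speed limit or range.

## Working session

There is one attempt and no reset: what is moved stays moved. The work goes in short steps, Python scripts to look and compute and a tool call to move; the robot and the scene stay as the last step left them, time stands still between calls to the robot, and variables do not carry over. Pictures are saved under pics/ and viewed, and the job is handed in when it is done.

Besides the shell and the picture viewer there is one more tool, called after ">>>" as name([rows], argument=value, ...), one row to a line, values as JSON. apply_moves: Moves the arm, as the interface text tells. Its arguments: {"type":"object","properties":{"rows":{"type":"array"},"newtons":{"type":"number"}},"required":["rows"]}

```bash
mkdir -p pics; ls; python3 - <<'E'
from workcell import get_obs,cams,bot
import cv2
o=get_obs();print(o)
for n in("scene","top"):
    p=cams.camera(n);cv2.imwrite(f"pics/{n}0.png",p["pixels"][:,:,::-1])
    print(n,p["fx"],p["cx"],p["eye"],p["attitude"],p.get("shot"),list(p.keys()))
    for l in("disc","small_disc","tray","stand","camera","jar","slide_box","bottle"):
        print(l,[(r["at"],round(r["confidence"],2)) for r in cams.find_in(l,p)][:4])
E
```

```text
pics
{'time': 0.0, 'q': array([-6.32546087e+01,  5.01166502e+00,  1.00323936e+01,  9.50990545e+01,
       -1.48631448e-03,  9.00011148e+01]), 'qd': array([-0.01882631, -0.05151753, -0.00995699, -0.02481806, -0.07764598,
       -0.02145918]), 'joint_efforts': array([-3.30603802e-05, -5.20389855e+01,  4.64800358e+01,  1.62167352e-02,
        4.97034171e-05,  1.57092677e-05]), 'ee_pos': array([ 0.24740117, -0.4909496 ,  0.23055919]), 'tcp_rot': array([-88.91177082,  89.92165994, 117.83250671]), 'wrist_force': array([ 0.36010836, -0.20218282, -0.30730462]), 'torque': array([-0.02710933,  0.01704135, -0.00059344]), 'opening': 0.08523034931495878}
scene 560.1895105154381 323.43948745573164 [ 1.37278895 -0.01866588  1.01424097] [38.75275421 -0.28881352 86.77242532] 1 ['pixels', 'range_z', 'fx', 'fy', 'cx', 'cy', 'eye', 'attitude', 'shot']
disc [([0.7737, -0.214, 0.0145], 0.69), ([0.6061, -0.1792, 0.0086], 0.65), ([0.594, -0.0332, 0.0064], 0.65), ([0.7518, -0.1208, 0.0061], 0.59)]
small_disc [([0.5008, -0.1953, 0.0107], 0.52)]
tray [([0.5548, -0.1893, 0.0034], 0.91), ([0.6837, 0.1693, 0.1354], 0.41)]
stand [([0.6132, 0.1367, 0.0236], 0.93)]
camera [([0.6829, 0.1693, 0.1361], 0.69)]
jar [([0.7752, 0.0036, 0.0677], 0.6)]
slide_box [([0.649, -0.3797, 0.0352], 0.88)]
bottle [([0.608, 0.4199, 0.0464], 0.82)]
top 507.631748020385 324.6664059757749 [ 0.42419848 -0.00777301  1.10035813] [ 11.73618188  -0.14837213 -89.10320364] 2 ['pixels', 'range_z', 'fx', 'fy', 'cx', 'cy', 'eye', 'attitude', 'shot']
disc [([0.6026, -0.1736, 0.0141], 0.8), ([0.7695, -0.2148, 0.0108], 0.74), ([0.7501, -0.118, 0.0084], 0.66), ([0.5878, -0.0301, 0.0074], 0.56)]
small_disc [([0.5026, -0.1948, 0.0085], 0.72)]
tray []
stand [([0.5876, 0.1437, 0.0271], 0.7)]
camera [([0.6751, 0.1576, 0.1377], 0.66)]
jar [([0.7483, 0.0066, 0.0783], 0.78)]
slide_box [([0.6382, -0.3752, 0.0322], 0.96)]
bottle [([0.5893, 0.4185, 0.0579], 0.86)]
```

View pics/scene0.png

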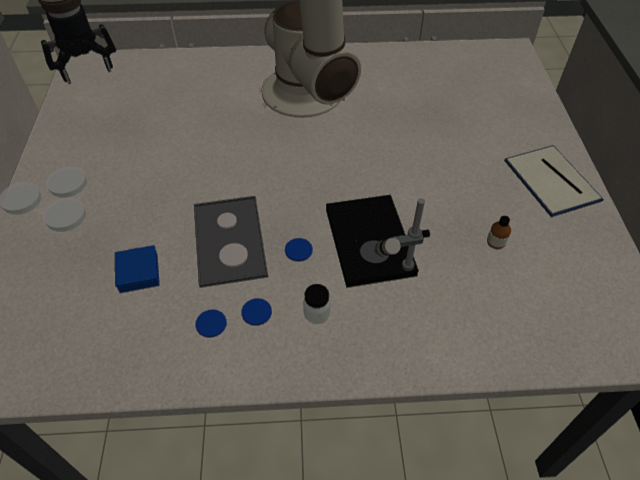

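View pics/top0.png

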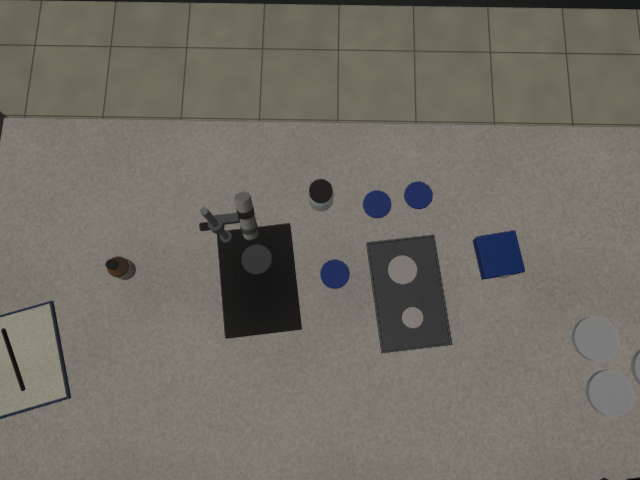

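The top view shows the large disc at (403,270), the small one at (412,317), the black plate with its pocket at (257,259), and the camera and post beyond the pocket. Next I'll measure them by segmentation.

```bash
cat > h.py <<'E'
import numpy as np,cv2
from scipy.spatial.transform import Rotation as R
from workcell import get_obs,cams,bot
def rot(a): return R.from_euler('xyz',a,degrees=True).as_matrix()
def onplane(p,uv,z):
    uv=np.atleast_2d(uv).astype(float)
    d=np.c_[(uv[:,0]-p["cx"])/p["fx"],-(uv[:,1]-p["cy"])/p["fy"],-np.ones(len(uv))]@rot(p["attitude"]).T
    e=np.array(p["eye"]);return e+d*((z-e[2])/d[:,2])[:,None]
def cloud(p):
    v,u=np.mgrid[:480,:640];z=p["range_z"]
    c=np.stack([(u-p["cx"])/p["fx"]*z,-(v-p["cy"])/p["fy"]*z,-z],-1)
    return c@rot(p["attitude"]).T+np.array(p["eye"])
def project(p,X):
    c=(np.atleast_2d(X)-np.array(p["eye"]))@rot(p["attitude"])
    return np.c_[p["cx"]+p["fx"]*c[:,0]/-c[:,2],p["cy"]-p["fy"]*c[:,1]/-c[:,2]]
E
python3 - <<'E'
from h import *
for n in("top","scene"):
    p=cams.camera(n);g=cv2.cvtColor(p["pixels"],cv2.COLOR_RGB2GRAY);C=cloud(p)
    # discs
    m=((g>105)).astype(np.uint8)
    box=(C[...,0]>.44)&(C[...,0]<.67)&(C[...,1]>-.25)&(C[...,1]<-.13)
    k,l,s,c=cv2.connectedComponentsWithStats(m*box.astype(np.uint8))
    for i in range(1,k):
        if s[i,4]>100:
            cs,_=cv2.findContours((l==i).astype(np.uint8),cv2.RETR_EXTERNAL,cv2.CHAIN_APPROX_NONE)
            X=onplane(p,cs[0][:,0],.012)
            (x,y),r=cv2.minEnclosingCircle((X[:,:2]*1e3).astype(np.float32))
            print(n,"disc",s[i],onplane(p,c[i],.012).round(4),r,"z",np.median(C[l==i][:,2]).round(4))
    pr=cams.find_in("disc",p)
    # plate: dark and height
    hm=(C[...,2]>.015)&(C[...,2]<.033)&(C[...,0]>.42)&(C[...,0]<.78)&(C[...,1]>.0)&(C[...,1]<.3)
    m=((g<45)&(C[...,0]>.42)&(C[...,0]<.78)&(C[...,1]>.03)&(C[...,1]<.3)&(C[...,2]<.035)).astype(np.uint8)
    m=cv2.morphologyEx(m,cv2.MORPH_OPEN,np.ones((3,3)))
    for nm,mm in(("h",hm.astype(np.uint8)),("dark",m)):
        k,l,s,c=cv2.connectedComponentsWithStats(mm);i=1+np.argmax(s[1:,4])
        cs,_=cv2.findContours((l==i).astype(np.uint8),cv2.RETR_EXTERNAL,cv2.CHAIN_APPROX_NONE)
        X=onplane(p,cs[0][:,0],.024)
        rc=cv2.minAreaRect((X[:,:2]*1e3).astype(np.float32));print(n,nm,rc,cv2.boxPoints(rc).round(0).tolist())
    # crop
    cv2.imwrite(f"pics/{n}_crop.png",cv2.resize(p["pixels"][190:360,190:470] if n=="top" else p["pixels"][180:300,180:440],None,fx=2.8,fy=2.8)[:,:,::-1])
E
```

```text
top disc [388 256  29  28 631] [[ 0.6006 -0.1757  0.012 ]] 31.248401641845703 z 0.0126
top disc [402 307  21  21 339] [[ 0.4983 -0.1954  0.012 ]] 22.210567474365234 z 0.0128
top h ((573.3275146484375, 134.8207244873047), (230.70399475097656, 160.34332275390625), 7.754918575286865) [[448.0, 199.0], [470.0, 40.0], [698.0, 71.0], [677.0, 230.0]]
top dark ((572.39697265625, 133.897705078125), (228.98208618164062, 159.25372314453125), 7.780842304229736) [[448.0, 197.0], [470.0, 40.0], [697.0, 71.0], [675.0, 228.0]]
scene disc [218 213  18  14 201] [[ 0.4992 -0.1932  0.012 ]] 21.84669303894043 z 0.0121
scene disc [220 244  27  21 463] [[ 0.602  -0.1733  0.012 ]] 30.761953353881836 z 0.0123
scene h ((577.4092407226562, 136.5877227783203), (239.41941833496094, 162.324951171875), 7.7744574546813965) [[448.0, 201.0], [470.0, 40.0], [707.0, 72.0], [685.0, 233.0]]
scene dark ((580.0056762695312, 135.96119689941406), (243.06875610351562, 162.9811553955078), 7.828365802764893) [[449.0, 200.0], [471.0, 39.0], [712.0, 72.0], [689.0, 233.0]]
```

View pics/top_crop.png

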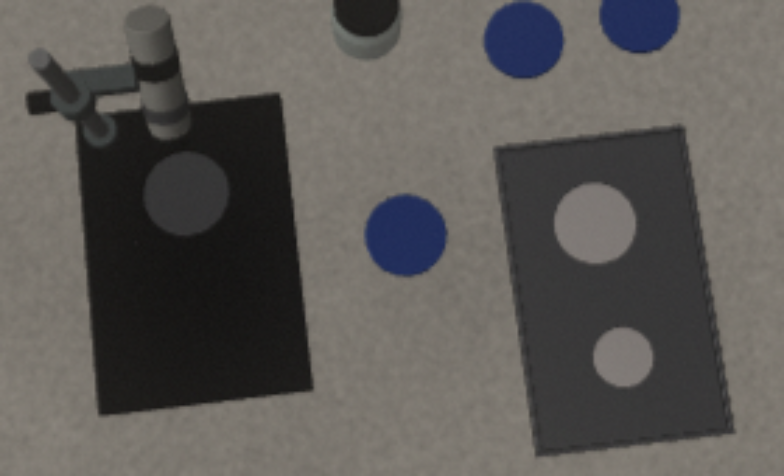

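View pics/scene_crop.png

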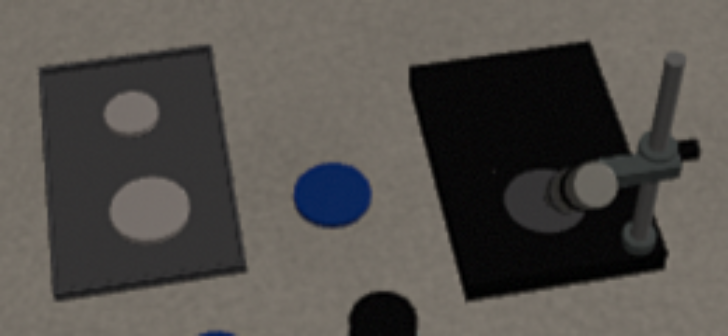

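```bash
cat >> h.py <<'E'
YAW=7.75; S=np.array([.5733,.1348,0]); 
def st(x,y,z): # stand -> world
    a=np.radians(YAW);return S+np.array([np.cos(a)*x-np.sin(a)*y,np.sin(a)*x+np.cos(a)*y,z])
def tool(tilt,yaw=YAW,sgn=None):
    a=np.radians(yaw);t=np.radians(tilt)
    f=np.array([np.cos(a),np.sin(a),0]);x=np.sin(t)*f-np.cos(t)*np.array([0,0,1]);y=np.array([-np.sin(a),np.cos(a),0])
    cur=rot(get_obs()["tcp_rot"])
    if (y@cur[:,1]<0 if sgn is None else sgn<0): y=-y
    return np.c_[x,y,np.cross(x,y)]
def rel(pos,Rt):
    o=get_obs();c=rot(o["tcp_rot"]);d=c.T@(np.array(pos)-o["ee_pos"])*1e3
    return d.round(1).tolist(),R.from_matrix(c.T@Rt).as_rotvec().round(4).tolist()
E
python3 - <<'E'
from h import *
o=get_obs();print(rot(o["tcp_rot"]).round(2),o["q"].round(1))
T=tool(0);print(rel([.601,-.1745,.10],T))
E
```

```text
[[-0.    0.45 -0.89]
 [ 0.   -0.89 -0.45]
 [-1.   -0.    0.  ]] [-63.3   5.   10.1  95.1  -0.   90. ]
([131.3, -123.7, -458.2], [0.3315, 0.0, 0.0])
```

>>> apply_moves([
  [[60, -62, -229, 0.16, 0, 0, 1], [131, -124, -458, 0.331, 0, 0, 1], [131, -124, -458, 0.331, 0, 0, 1], [131, -124, -458, 0.331, 0, 0, 1], [131, -124, -458, 0.331, 0, 0, 1], [131, -124, -458, 0.331, 0, 0, 1], [131, -124, -458, 0.331, 0, 0, 1], [131, -124, -458, 0.331, 0, 0, 1], [131, -124, -458, 0.331, 0, 0, 1], [131, -124, -458, 0.331, 0, 0, 1], [131, -124, -458, 0.331, 0, 0, 1], [131, -124, -458, 0.331, 0, 0, 1], [131, -124, -458, 0.331, 0, 0, 1], [131, -124, -458, 0.331, 0, 0, 1]],
], newtons=30)

```text
time: 2.5
ee_pos: [0.6003, -0.1754, 0.1011]
tcp_rot: [149.1, 89.9, -23.2]
wrist_force: [-0.0, 0.4, 0.1]
opening: 0.0854
```

```bash
python3 - <<'E'
from h import *
o=get_obs();print(o["ee_pos"],o["tcp_rot"],o["q"].round(1),o["wrist_force"])
print(rel([.601,-.1745,.001],tool(0)))
p=cams.camera("wrist");cv2.imwrite("pics/w1.png",p["pixels"][:,:,::-1])
p=cams.camera("scene");cv2.imwrite("pics/s1.png",cv2.resize(p["pixels"][150:300,150:350],None,fx=3,fy=3)[:,:,::-1])
E
```

```text
[ 0.60027602 -0.1753645   0.10108264] [149.09233455  89.94341293 -23.20913791] [-16.3  14.6   6.7  82.   -0.  156. ] [-0.04162974  0.37346021  0.07295805]
([100.1, -0.8, -0.7], [-0.0009, -0.0008, -0.0005])
```

View pics/w1.png

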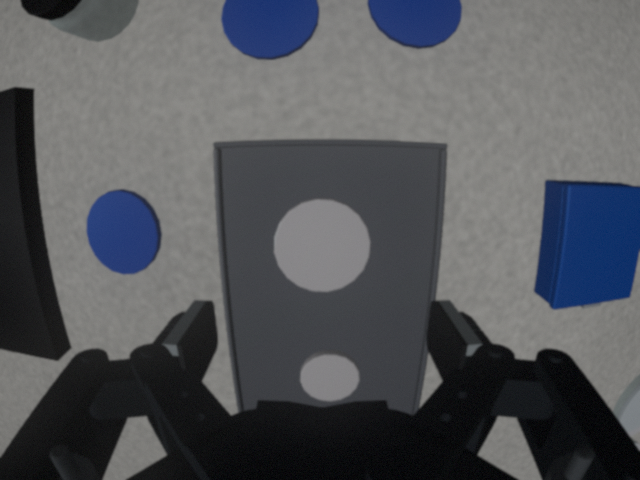

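The wrist view shows the disc at (322,245), centred between the fingers (205 and 438), and the tray square to the jaws. I'm going down now.

>>> apply_moves([
  [[40, -0.5, -0.5, 0, 0, 0, 1], [75, -0.5, -0.5, 0, 0, 0, 1], [92, -0.5, -0.5, 0, 0, 0, 1], [100, -0.5, -0.5, 0, 0, 0, 1], [100, -0.5, -0.5, 0, 0, 0, 1], [100, -0.5, -0.5, 0, 0, 0, 1], [100, -0.5, -0.5, 0, 0, 0, 0.6], [100, -0.5, -0.5, 0, 0, 0, 0.6], [100, -0.5, -0.5, 0, 0, 0, 0.6], [100, -0.5, -0.5, 0, 0, 0, 0.6], [100, -0.5, -0.5, 0, 0, 0, 0.6]],
], newtons=30)

```text
time: 3.7
ee_pos: [0.6017, -0.1751, 0.0029]
tcp_rot: [150.5, 89.8, -21.8]
wrist_force: [-0.9, 0.4, 5.9]
opening: 0.0619
```

```bash
python3 - <<'E'
from h import *
o=get_obs();print(o["ee_pos"],o["wrist_force"],o["opening"])
p=cams.camera("wrist");cv2.imwrite("pics/w2.png",p["pixels"][:,:,::-1])
E
```

```text
[ 0.60168341 -0.17509721  0.00288328] [-0.91090997  0.38505344  5.94618013] 0.061933818156342246
```

View pics/w2.png

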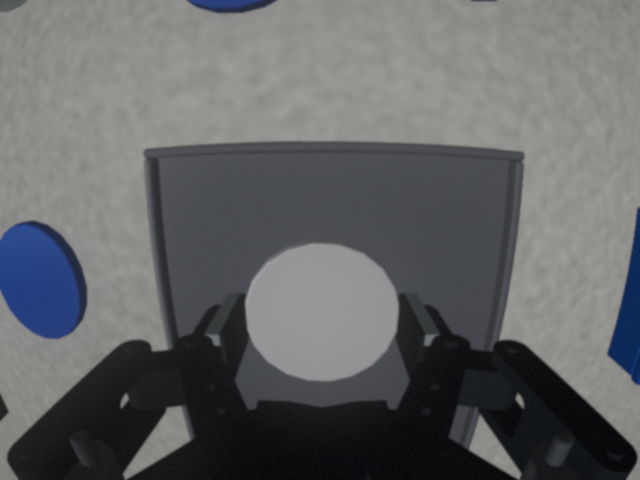

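The disc at (322,312) is between the pads. The fingertips press lightly on the floor (6 N). I'll lift and check.

>>> apply_moves([
  [[-4, 0, 0, 0, 0, 0, 0.6], [-20, 0, 0, 0, 0, 0, 0.6], [-50, 0, 0, 0, 0, 0, 0.6], [-80, 0, 0, 0, 0, 0, 0.6], [-80, 0, 0, 0, 0, 0, 0.6]],
], newtons=40)

```text
time: 4.25
ee_pos: [0.6037, -0.1756, 0.0892]
tcp_rot: [154.6, 89.3, -17.7]
wrist_force: [0.4, -0.4, -0.1]
opening: 0.0614
```

```bash
python3 - <<'E'
from h import *
o=get_obs();print(o["ee_pos"],o["wrist_force"],o["opening"])
p=cams.camera("wrist");cv2.imwrite("pics/w3.png",p["pixels"][:,:,::-1])
p=cams.camera("scene");cv2.imwrite("pics/s3.png",cv2.resize(p["pixels"][120:300,120:360],None,fx=3,fy=3)[:,:,::-1])
print(rel(st(-.05,0,.10),tool(0)))
E
```

```text
[ 0.60367955 -0.17564006  0.08919394] [ 0.38910711 -0.40661814 -0.12910893] 0.06144945612689655
([-16.4, -311.0, 36.9], [-0.001, -0.0054, -0.0028])
```

View pics/w3.png

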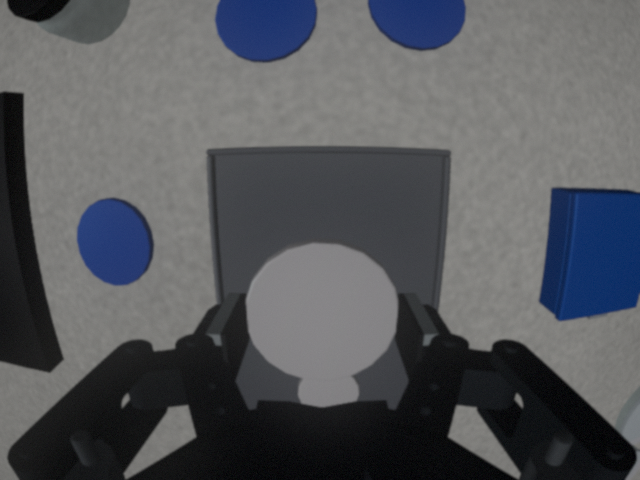

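View pics/s3.png

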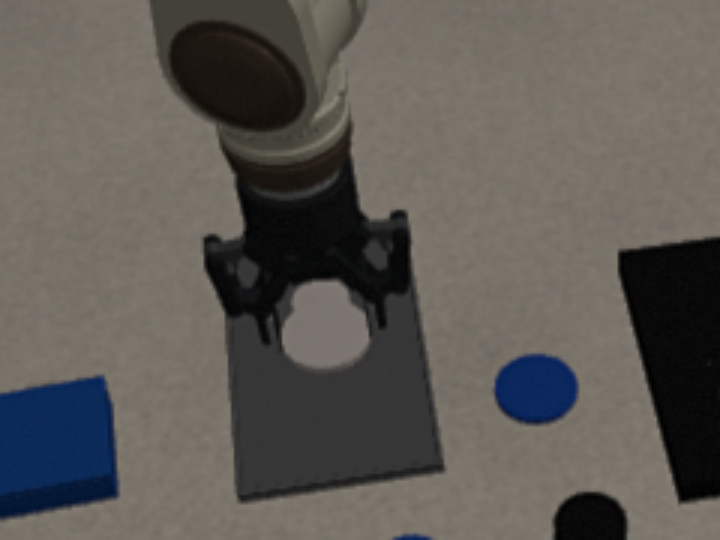

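The disc is held flat between the pads at (322,312). I'll carry it to the stand.

>>> apply_moves([
  [[-17, -50, 6, 0, 0, 0, 0.6], [-17, -100, 12, 0, 0, 0, 0.6], [-17, -150, 18, 0, 0, 0, 0.6], [-17, -200, 24, 0, 0, 0, 0.6], [-17, -250, 30, 0, 0, 0, 0.6], [-17, -290, 35, 0, 0, 0, 0.6], [-17, -311, 37, 0, -0.005, 0, 0.6], [-17, -311, 37, 0, -0.005, 0, 0.6], [-17, -311, 37, 0, -0.005, 0, 0.6], [-17, -311, 37, 0, -0.005, 0, 0.6], [-17, -311, 37, 0, -0.005, 0, 0.6]],
])

```text
time: 5.45
ee_pos: [0.529, 0.0988, 0.1004]
tcp_rot: [-88.8, 88.9, 101.3]
wrist_force: [-0.2, -0.7, -0.2]
opening: 0.061
```

```bash
python3 - <<'E'
from h import *
o=get_obs();print(o["ee_pos"],o["wrist_force"],o["opening"])
p=cams.camera("wrist");cv2.imwrite("pics/w4.png",p["pixels"][:,:,::-1])
p=cams.camera("scene");cv2.imwrite("pics/s4.png",cv2.resize(p["pixels"][120:300,250:490],None,fx=3,fy=3)[:,:,::-1])
print(rel(st(-.05,0,.0245),tool(0)))
E
```

```text
[0.52899831 0.09875947 0.10043098] [-0.17108614 -0.74596492 -0.22689837] 0.06104010240368953
([76.6, -28.0, -0.0], [0.041, 0.0006, 0.0186])
```

View pics/w4.png

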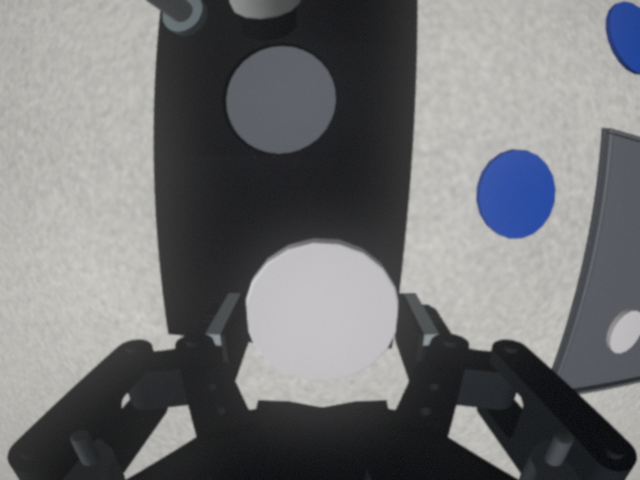

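View pics/s4.png

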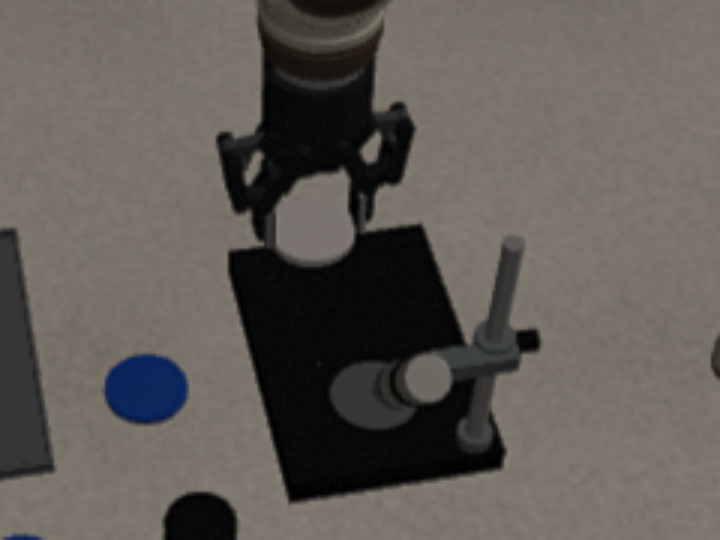

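The arm lags 28 mm short. I'll finish the sideways move, then go down.

>>> apply_moves([
  [[0, -28, 0, 0.041, 0, 0.0186, 0.6], [0, -28, 0, 0.041, 0, 0.0186, 0.6], [0, -28, 0, 0.041, 0, 0.0186, 0.6], [40, -28, 0, 0.041, 0, 0.0186, 0.6], [60, -28, 0, 0.041, 0, 0.0186, 0.6], [68, -28, 0, 0.041, 0, 0.0186, 0.6], [72, -28, 0, 0.041, 0, 0.0186, 0.6], [72, -28, 0, 0.041, 0, 0.0186, 0.6], [72, -28, 0, 0.041, 0, 0.0186, 0.6]],
])

```text
time: 6.45
ee_pos: [0.5294, 0.1006, 0.0303]
tcp_rot: [-91.8, 88.8, 98.4]
wrist_force: [-0.7, 0.8, -0.5]
opening: 0.0617
```

```bash
python3 - <<'E'
from h import *
o=get_obs();print(o["ee_pos"],o["tcp_rot"],o["wrist_force"],o["opening"])
print(rel(st(-.05,0,.0235),tool(0)))
p=cams.camera("scene");cv2.imwrite("pics/s5.png",cv2.resize(p["pixels"][160:290,280:450],None,fx=4,fy=4)[:,:,::-1])
E
```

```text
[0.52937162 0.10058055 0.03029045] [-91.79919017  88.79615374  98.37894569] [-0.69768017  0.78750034 -0.45677379] 0.061653361518111016
([7.4, -27.9, 0.7], [0.0424, -0.0002, 0.021])
```

View pics/s5.png

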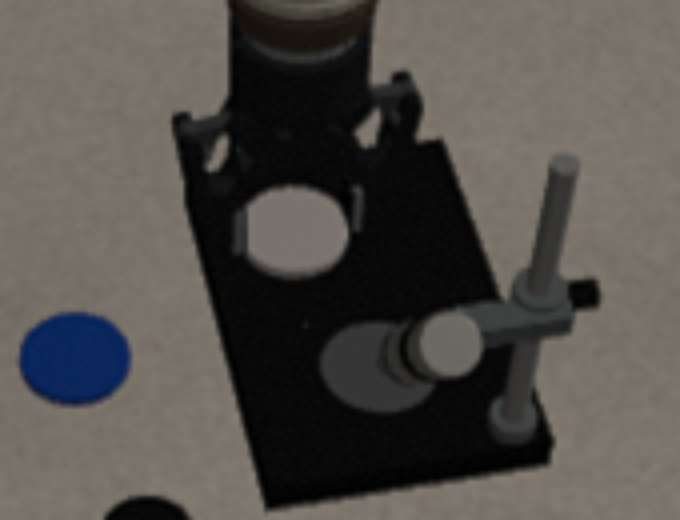

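The lateral move is blocked because joint 6 is at its 180° limit. The disc is over the bare plate at y ≈ -28 mm, which is a fine place, so I'll lay it there and regrip with the tool half-turned.

```bash
python3 - <<'E'
from h import *
o=get_obs();print(o["q"].round(2))
c=rot(o["tcp_rot"]);a=np.degrees(np.arctan2(c[1,1],c[0,1]));print(a)
for yw in (a+90,a-90): print(yw,rel([*o["ee_pos"][:2],.0235],tool(0,yaw=yw)))
E
```

```text
[ 10.12   4.41 -12.83  72.71   1.2  179.94]
-79.81845837295045
10.181541627049555 ([6.8, 0.1, 0.0], [-0.0, -0.0008, 0.021])
-169.81845837295043 ([6.8, 0.1, 0.0], [-0.0, -0.0008, 0.021])
```

>>> apply_moves([
  [[0, 1, 0, -0.03, 0, 0.021, 0.6], [2, 1, 0, -0.03, 0, 0.021, 0.6], [4, 1, 0, -0.03, 0, 0.021, 0.6], [6, 1, 0, -0.03, 0, 0.021, 0.6], [6.5, 1, 0, -0.03, 0, 0.021, 0.6], [6.5, 1, 0, -0.03, 0, 0.021, 0.6]],
])

```text
time: 7.1
ee_pos: [0.5294, 0.0997, 0.0236]
tcp_rot: [177.7, 90.0, 9.6]
wrist_force: [0.2, -0.4, -0.7]
opening: 0.061
```

```bash
python3 - <<'E'
from h import *
o=get_obs();print(o["ee_pos"],o["tcp_rot"],o["wrist_force"],o["opening"],o["q"].round(1))
c=rot(o["tcp_rot"]);print(c.round(3))
E
```

```text
[0.52942717 0.09967735 0.02359308] [177.69804383  89.95590559   9.58847713] [ 0.18727524 -0.44177724 -0.67122472] 0.06099937717765785 [ 10.7   4.6 -13.4  72.   -0.  178.8]
[[ 0.001  0.206 -0.979]
 [ 0.    -0.979 -0.206]
 [-1.     0.    -0.001]]
```

>>> apply_moves([
  [[0.5, 0, 0, 0, 0, 0, 0.6], [0.5, 0, 0, 0, 0, 0, 0.85], [0.5, 0, 0, 0, 0, 0, 1], [0.5, 0, 0, 0, 0, 0, 1], [0.5, 0, 0, 0, 0, 0, 1], [0.5, 0, 0, 0, 0, 0, 1], [0.5, 0, 0, 0, 0, 0, 1], [-40, 0, 0, 0, 0, 0, 1], [-80, 0, 0, 0, 0, 0, 1], [-120, 0, 0, 0, 0, 0, 1], [-120, 0, 0, 0, 0, 0, 1]],
])

```text
time: 8.2
ee_pos: [0.5316, 0.1001, 0.1495]
tcp_rot: [178.8, 89.5, 10.7]
wrist_force: [0.9, 0.3, -0.4]
opening: 0.0852
```

```bash
python3 - <<'E'
from h import *
o=get_obs();print(o["ee_pos"],o["wrist_force"],o["opening"])
p=cams.camera("wrist");cv2.imwrite("pics/w6.png",p["pixels"][:,:,::-1])
p=cams.camera("scene");cv2.imwrite("pics/s6.png",cv2.resize(p["pixels"][160:290,280:450],None,fx=4,fy=4)[:,:,::-1])
g=cv2.cvtColor(p["pixels"],cv2.COLOR_RGB2GRAY);C=cloud(p)
m=((g>90)&(C[...,2]>.015)&(C[...,2]<.04)&(C[...,0]>.46)&(C[...,0]<.62)&(C[...,1]>.04)&(C[...,1]<.17)).astype(np.uint8)
k,l,s,c=cv2.connectedComponentsWithStats(m);i=1+np.argmax(s[1:,4]);print(s[i],onplane(p,c[i],.032))
q=onplane(p,c[i],.032)[0]-S;a=np.radians(YAW);print("stand",q[0]*np.cos(a)+q[1]*np.sin(a),-q[0]*np.sin(a)+q[1]*np.cos(a))
X=C[l==i];A=np.c_[X[:,:2]-X[:,:2].mean(0),np.ones(len(X))];print(np.linalg.lstsq(A,X[:,2],rcond=None)[0])
E
```

```text
[0.53159291 0.10009894 0.14952484] [ 0.87135856  0.32565409 -0.38998845] 0.08522820194057454
[340 209  26  21 429] [[0.52986786 0.10121483 0.032     ]]
stand -0.04756442206417463 -0.027421536472135983
[0.00812448 0.00492197 0.03251331]
```

View pics/s6.png

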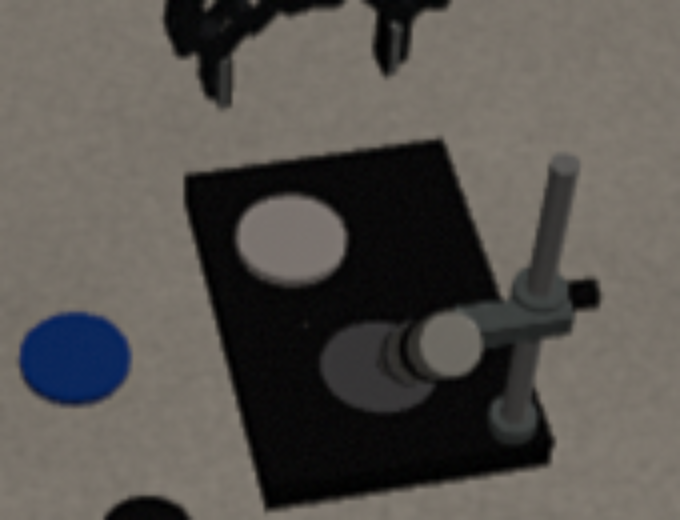

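View pics/w6.png

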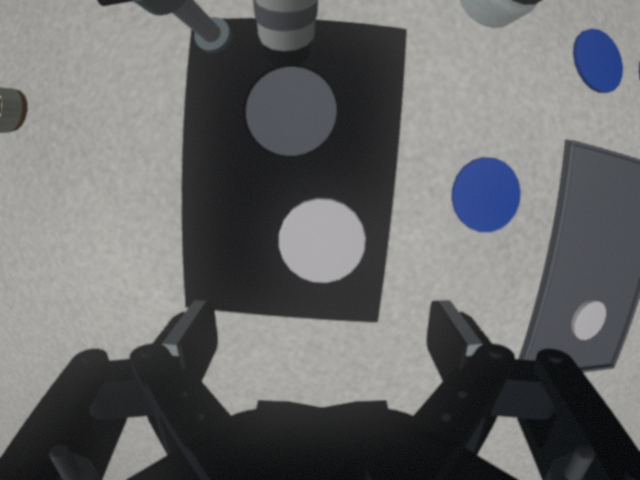

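The disc lies flat and released at (340,209) in the scene view, about (-48,-27) mm in the stand frame. Before planning the push I'll pin down the pocket from both views.

```bash
python3 - <<'E'
from h import *
for n in("top","scene"):
    p=cams.camera(n);g=cv2.cvtColor(p["pixels"],cv2.COLOR_RGB2GRAY)
    uv=project(p,[st(.045,0,.021)])[0];print(n,uv)
    pk=st(.045,0,.024)
    # rim at top plane: grey in pocket region; rays onto z=.018
    v,u=np.mgrid[:480,:640];P=onplane(p,np.c_[u.ravel(),v.ravel()],.018).reshape(480,640,3)
    C=cloud(p)
    m=((g>38)&(g<90)&(np.hypot(P[...,0]-pk[0],P[...,1]-pk[1])<.042)&(C[...,2]<.032)).astype(np.uint8)
    cs,_=cv2.findContours(m,cv2.RETR_EXTERNAL,cv2.CHAIN_APPROX_NONE);c=max(cs,key=cv2.contourArea)[:,0]
    X=onplane(p,c,.018 if n=="x" else .021)[:,:2]
    # circle fit r=33.5 robust
    from scipy.optimize import least_squares
    f=least_squares(lambda q:np.hypot(*(X-q[:2]).T)-.0330,[*pk[:2]],loss="soft_l1",f_scale=.001)
    f2=least_squares(lambda q:np.hypot(*(X-q[:2]).T)-q[2],[*pk[:2],.033],loss="soft_l1",f_scale=.001)
    print(f.x.round(4),f2.x.round(4),"pred",pk.round(4))
    W=((g>90)&(C[...,2]>.015)&(C[...,2]<.04)&(np.hypot(C[...,0]-.5295,C[...,1]-.1005)<.04)).astype(np.uint8)
    if W.sum()>100:
        k,l,s,c=cv2.connectedComponentsWithStats(W);i=1+np.argmax(s[1:,4]);print("disc",s[i],onplane(p,c[i],.032))
E
```

```text
top [255.95673344 258.49734738]Traceback (most recent call last):
  File "<stdin>", line 10, in <module>
ValueError: max() iterable argument is empty
```

```bash
python3 - <<'E'
from h import *
from scipy.optimize import least_squares
for n in("top","scene"):
    p=cams.camera(n);px=p["pixels"] if n=="scene" else cv2.imread("pics/top0.png")[:,:,::-1]
    g=cv2.cvtColor(np.ascontiguousarray(px),cv2.COLOR_RGB2GRAY)
    pk=st(.045,0,.024)
    v,u=np.mgrid[:480,:640];P=onplane(p,np.c_[u.ravel(),v.ravel()],.021).reshape(480,640,3)
    m=((g>36)&(g<62)&(np.hypot(P[...,0]-pk[0],P[...,1]-pk[1])<.042)).astype(np.uint8)
    print(n,m.sum())
    cs,_=cv2.findContours(m,cv2.RETR_EXTERNAL,cv2.CHAIN_APPROX_NONE)
    if not cs: continue
    c=max(cs,key=cv2.contourArea)[:,0]
    X=onplane(p,c,.021)[:,:2]
    X=X[(X-pk[:2])@np.array([np.cos(.135),np.sin(.135)])<.005]
    f=least_squares(lambda q:np.hypot(*(X-q[:2]).T)-.0330,[*pk[:2]],loss="soft_l1",f_scale=.001)
    print(len(X),f.x.round(4),f.cost,"pred",pk.round(4))
E
```

```text
top 722
47 [0.6192 0.141 ] 9.935182668162088e-06 pred [0.6179 0.1409 0.024 ]
scene 442
41 [0.6208 0.142 ] 0.00015180725791153418 pred [0.6179 0.1409 0.024 ]
```

```bash
cat >> h.py <<'E'
D=np.array([.5295,.1003]);PK=np.array([.619,.141]);F=(PK-D)/np.linalg.norm(PK-D);PY=np.degrees(np.arctan2(F[1],F[0]))
E
python3 - <<'E'
from h import *
print(PY);o=get_obs();T=tool(8,yaw=PY,sgn=1);c=rot(o["tcp_rot"]);r=(R.from_matrix(c.T@T)).as_rotvec();print(r,rel([.4867,.0808,.12],T))
E
```

```text
24.45360053445218
[ 2.91551141 -0.02203301 -0.20618928] ([22.1, 9.7, 44.9], [2.9155, -0.022, -0.2062])
```

>>> apply_moves([
  [[0, 0, 0, -0.4, 0, 0, 0.47], [0, 0, 0, -0.8, 0, 0, 0.47], [0, 0, 0, -1.2, 0, 0, 0.47], [0, 0, 0, -1.6, 0, 0, 0.47], [0, 0, 0, -1.6, 0, 0, 0.47], [0, 0, 0, -1.6, 0, 0, 0.47], [0, 0, 0, -1.6, 0, 0, 0.47], [0, 0, 0, -1.6, 0, 0, 0.47], [0, 0, 0, -1.6, 0, 0, 0.47], [0, 0, 0, -1.6, 0, 0, 0.47], [0, 0, 0, -1.6, 0, 0, 0.47], [0, 0, 0, -1.6, 0, 0, 0.47], [0, 0, 0, -1.6, 0, 0, 0.47]],
])

```text
time: 9.75
ee_pos: [0.5283, 0.0995, 0.1411]
tcp_rot: [-93.7, 89.8, -170.3]
wrist_force: [0.2, 0.2, -0.3]
opening: 0.04
```

```bash
python3 - <<'E'
from h import *
o=get_obs();print(o["ee_pos"],o["q"].round(1),o["opening"]);T=tool(8,yaw=PY,sgn=1);print(rel([.4867,.0808,.10],T))
E
```

```text
[0.5282849  0.09947586 0.1410752 ] [10.7  2.6 -2.4 85.2  0.  87.3] 0.040013245461483965
([41.2, -44.7, 8.5], [-1.7606, -0.1043, 0.1252])
```

>>> apply_moves([
  [[0, -45, 8, -0.4, 0, 0, 0.47], [0, -45, 8, -0.8, 0, 0, 0.47], [0, -45, 8, -1.2, -0.05, 0.06, 0.47], [41, -45, 8, -1.76, -0.104, 0.125, 0.47], [41, -45, 8, -1.76, -0.104, 0.125, 0.47], [41, -45, 8, -1.76, -0.104, 0.125, 0.47], [41, -45, 8, -1.76, -0.104, 0.125, 0.47], [41, -45, 8, -1.76, -0.104, 0.125, 0.47], [41, -45, 8, -1.76, -0.104, 0.125, 0.47], [41, -45, 8, -1.76, -0.104, 0.125, 0.47], [41, -45, 8, -1.76, -0.104, 0.125, 0.47], [41, -45, 8, -1.76, -0.104, 0.125, 0.47], [41, -45, 8, -1.76, -0.104, 0.125, 0.47], [41, -45, 8, -1.76, -0.104, 0.125, 0.47], [41, -45, 8, -1.76, -0.104, 0.125, 0.47]],
])

```text
time: 11.25
ee_pos: [0.4862, 0.0813, 0.1001]
tcp_rot: [0.2, 82.0, 24.4]
wrist_force: [-0.3, 1.3, 0.3]
opening: 0.0401
```

```bash
python3 - <<'E'
from h import *
o=get_obs();print(o["ee_pos"],o["q"].round(1),o["opening"],o["wrist_force"]);T=tool(8,yaw=PY,sgn=1);print(rel([.4867,.0808,.036],T))
p=cams.camera("scene");cv2.imwrite("pics/s7.png",cv2.resize(p["pixels"][140:290,270:470],None,fx=3.8,fy=3.8)[:,:,::-1])
E
```

```text
[0.48619011 0.08125526 0.10006657] [  8.2 -11.3 -20.4  73.2   2.2 -15.9] 0.04014711364232234 [-0.34743852  1.2752808   0.28121346]
([63.5, -0.7, -8.6], [-0.0041, -0.0007, 0.0001])
```

View pics/s7.png

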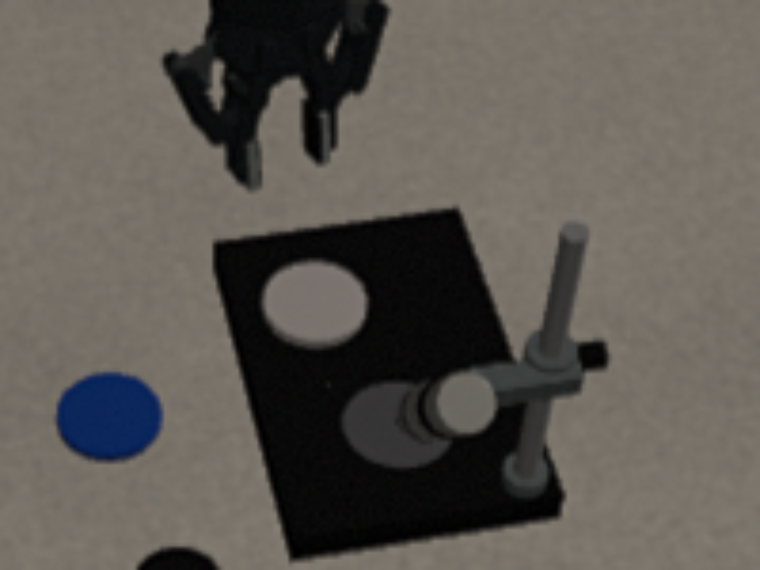

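The fingers are behind the disc, with its centre line between them. I'm going down to feel the plate.

>>> apply_moves([
  [[40, -0.7, -5, 0, 0, 0, 0.47], [63.5, -0.7, -8.6, 0, 0, 0, 0.47], [63.5, -0.7, -8.6, 0, 0, 0, 0.47], [67.5, -0.7, -9.1, 0, 0, 0, 0.47], [69.5, -0.7, -9.5, 0, 0, 0, 0.47], [69.5, -0.7, -9.5, 0, 0, 0, 0.47]],
])

```text
time: 11.9
ee_pos: [0.4874, 0.0809, 0.0311]
tcp_rot: [0.0, 81.9, 24.3]
wrist_force: [-0.6, -0.1, 1.0]
opening: 0.0399
```

>>> apply_moves([
  [[1, 0, -0.14, 0, 0, 0, 0.47], [2, 0, -0.28, 0, 0, 0, 0.47], [3, 0, -0.42, 0, 0, 0, 0.47], [3, 0, -0.42, 0, 0, 0, 0.47]],
])

```text
time: 12.3
ee_pos: [0.4873, 0.0809, 0.028]
tcp_rot: [0.0, 82.0, 24.3]
wrist_force: [-0.1, -0.0, 0.9]
opening: 0.04
```

>>> apply_moves([
  [[1, 0, -0.14, 0, 0, 0, 0.47], [1, 0, -0.14, 0, 0, 0, 0.47]],
])

```text
time: 12.5
ee_pos: [0.4872, 0.0809, 0.0268]
tcp_rot: [0.1, 82.0, 24.3]
wrist_force: [-0.9, -0.9, -0.3]
opening: 0.0402
```

>>> apply_moves([
  [[1, 0, -0.14, 0, 0, 0, 0.47], [1, 0, -0.14, 0, 0, 0, 0.47]],
])

```text
time: 12.7
ee_pos: [0.4871, 0.0809, 0.0256]
tcp_rot: [0.1, 82.0, 24.3]
wrist_force: [-0.4, -0.2, 0.2]
opening: 0.04
```

>>> apply_moves([
  [[1, 0, -0.14, 0, 0, 0, 0.47], [1, 0, -0.14, 0, 0, 0, 0.47]],
])

```text
time: 12.9
ee_pos: [0.487, 0.0809, 0.0244]
tcp_rot: [0.1, 82.0, 24.4]
wrist_force: [1.0, -0.9, 0.2]
opening: 0.0403
```

No contact down to z=0.0244, so I'll raise 1 mm and push along the plate.

>>> apply_moves([
  [[-0.5, 0, 4, 0, 0, 0, 0.47], [0.9, 0, 12, 0, 0, 0, 0.47], [1.7, 0, 18, 0, 0, 0, 0.47], [2.5, 0, 24, 0, 0, 0, 0.47], [3.3, 0, 30, 0, 0, 0, 0.47], [4.2, 0, 36, 0, 0, 0, 0.47], [5.0, 0, 42, 0, 0, 0, 0.47], [5.9, 0, 48, 0, 0, 0, 0.47], [6.7, 0, 54, 0, 0, 0, 0.47], [7.5, 0, 60, 0, 0, 0, 0.47], [7.5, 0, 60, 0, 0, 0, 0.47]],
])

```text
time: 14.0
ee_pos: [0.5428, 0.106, 0.0253]
tcp_rot: [0.1, 82.0, 24.3]
wrist_force: [0.3, 0.0, 0.0]
opening: 0.04
```

```bash
cat > look.py <<'E'
from h import *
import sys
o=get_obs();print(o["ee_pos"],o["wrist_force"],o["opening"]);d=PK-o["ee_pos"][:2];print("along to pocket",d@F,"lat",d[1]*F[0]-d[0]*F[1])
p=cams.camera("scene");cv2.imwrite(f"pics/{sys.argv[1]}.png",cv2.resize(p["pixels"][160:290,290:460],None,fx=4.4,fy=4.4)[:,:,::-1])
w=cams.camera("wrist");cv2.imwrite(f"pics/{sys.argv[1]}w.png",w["pixels"][:,:,::-1])
g=cv2.cvtColor(p["pixels"],cv2.COLOR_RGB2GRAY);C=cloud(p)
m=((g>85)&(C[...,2]>.015)&(C[...,2]<.04)&(C[...,0]>.46)&(C[...,0]<.68)&(C[...,1]>.04)&(C[...,1]<.2)).astype(np.uint8)
k,l,s,c=cv2.connectedComponentsWithStats(m);i=1+np.argmax(s[1:,4]);X=C[l==i]
A=np.c_[X[:,:2]-X[:,:2].mean(0),np.ones(len(X))];co=np.linalg.lstsq(A,X[:,2],rcond=None)[0]
print(s[i],"centroid",onplane(p,c[i],co[2])[0],"tilt/z",co,"PK dist",PK-onplane(p,c[i],co[2])[0][:2])
E
python3 look.py s8
```

```text
[0.54278763 0.1059643  0.02530141] [0.31057141 0.04320767 0.01513985] 0.0400432584364112
along to pocket 0.08387912233622792 lat 0.00034430327144079065
[350 224  28  21 467] centroid [0.5759294  0.1220516  0.03251327] tilt/z [0.01296773 0.00170361 0.03251327] PK dist [0.0430706 0.0189484]
```

View pics/s8.png

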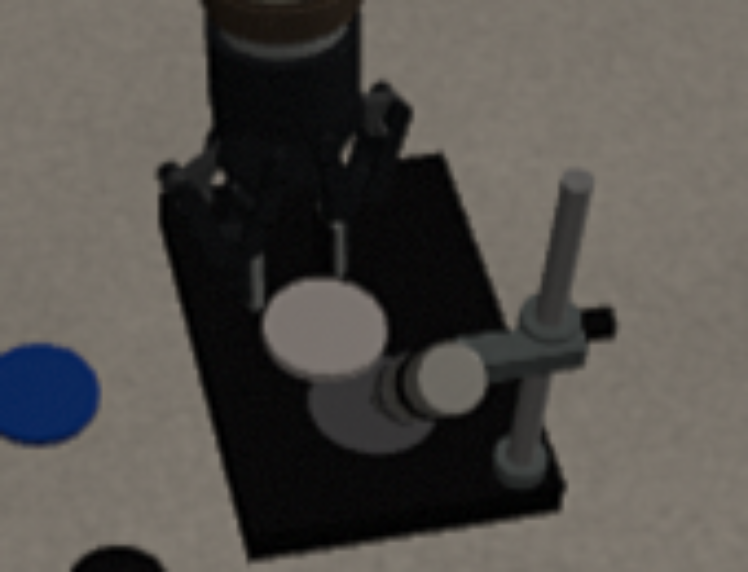

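View pics/s8w.png

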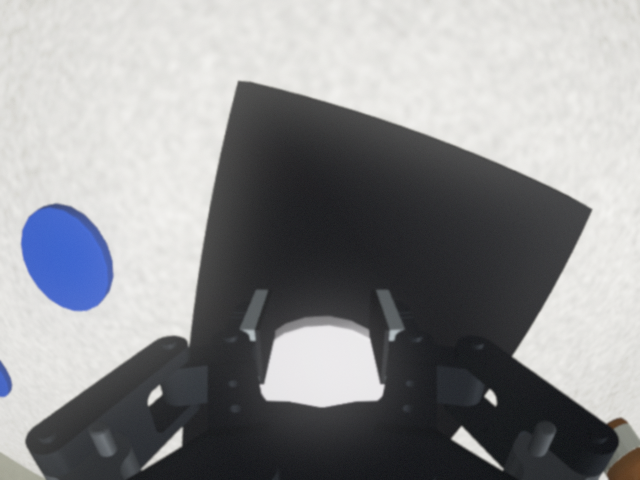

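The disc (350,224 in the scene view) slides flat and centred between the finger edges, 47 mm from the pocket. I'll carry on.

>>> apply_moves([
  [[0.8, 0, 6, 0, 0, 0, 0.47], [1.7, 0, 12, 0, 0, 0, 0.47], [2.5, 0, 18, 0, 0, 0, 0.47], [3.3, 0, 24, 0, 0, 0, 0.47], [4.2, 0, 30, 0, 0, 0, 0.47], [4.9, 0, 35, 0, 0, 0, 0.47], [5.4, 0, 39, 0, 0, 0, 0.47], [5.7, 0, 41, 0, 0, 0, 0.47], [5.7, 0, 41, 0, 0, 0, 0.47]],
])

```text
time: 15.0
ee_pos: [0.58, 0.1228, 0.0252]
tcp_rot: [0.1, 82.0, 24.4]
wrist_force: [-0.3, 0.0, 0.3]
opening: 0.0401
```

```bash
python3 look.py s9
```

```text
[0.58002208 0.12281383 0.02517234] [-0.30111479  0.02582595  0.27362359] 0.04010115758728733
along to pocket 0.04300975236186131 lat 0.0004196599629353939
[359 235  24  25 367] centroid [0.61201942 0.13175412 0.03220444] tilt/z [-0.11769647 -0.08636351  0.03220444] PK dist [0.00698058 0.00924588]
```

View pics/s9.png

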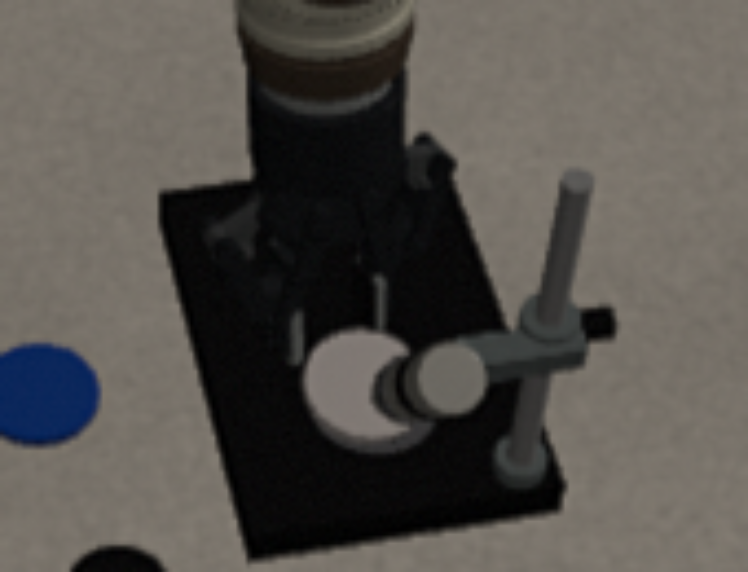

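The disc at (359,235) has tipped into the pocket: far edge down, near edge still on the rim. About 6 mm of push is left, which I'll do slowly.

>>> apply_moves([
  [[0.3, 0, 2, 0, 0, 0, 0.47], [0.5, 0, 3.5, 0, 0, 0, 0.47], [0.7, 0, 5, 0, 0, 0, 0.47], [0.8, 0, 6, 0, 0, 0, 0.47], [0.8, 0, 6, 0, 0, 0, 0.47]],
])

```text
time: 15.6
ee_pos: [0.5854, 0.1252, 0.0252]
tcp_rot: [0.1, 82.0, 24.4]
wrist_force: [0.7, -0.5, 1.0]
opening: 0.0401
```

```bash
python3 look.py s10
```

```text
[0.58541429 0.12520908 0.02523467] [ 0.66844624 -0.54452123  0.99071696] 0.04008607992479986
along to pocket 0.03710971127693086 lat 0.0004714076528634769
[360 237  26  24 337] centroid [0.617838   0.13257822 0.03094096] tilt/z [-0.06046564 -0.10421026  0.03094096] PK dist [0.001162   0.00842178]
```

View pics/s10.png

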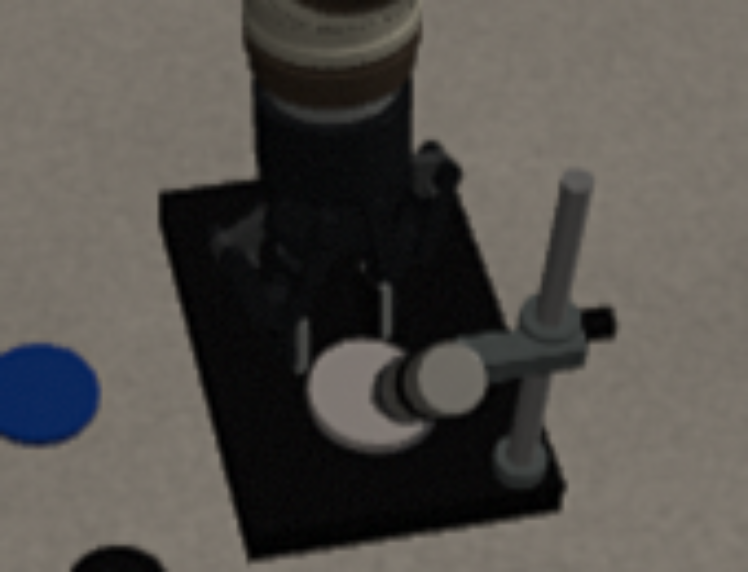

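View pics/s10w.png

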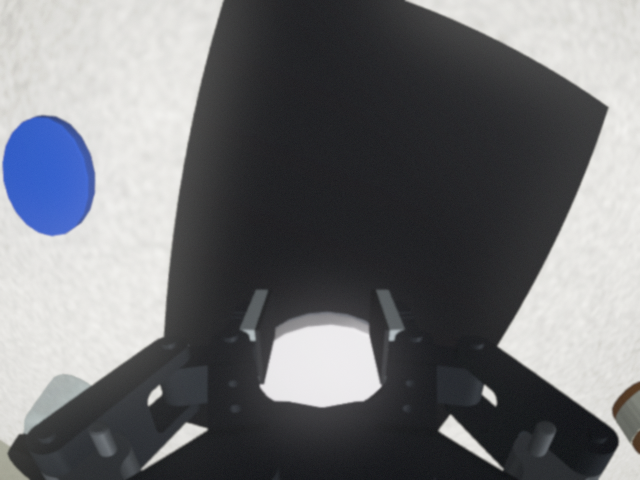

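Still a little tipped (about 0.1 rad). I'll nudge it further.

>>> apply_moves([
  [[0.1, 0, 1, 0, 0, 0, 0.47], [0.3, 0, 2, 0, 0, 0, 0.47], [0.3, 0, 2, 0, 0, 0, 0.47]],
])

```text
time: 16.0
ee_pos: [0.5873, 0.1261, 0.0252]
tcp_rot: [0.2, 82.0, 24.4]
wrist_force: [-0.2, 0.3, -0.8]
opening: 0.0402
```

```bash
python3 look.py s11
```

```text
[0.58725848 0.1260524  0.02522879] [-0.15052144  0.3292508  -0.81846095] 0.04016396471340631
along to pocket 0.03508185504920242 lat 0.00046715833980700075
[361 238  26  24 322] centroid [0.6199145  0.13356385 0.03023956] tilt/z [-0.02546854 -0.11562078  0.03023956] PK dist [-0.0009145   0.00743615]
```

View pics/s11.png

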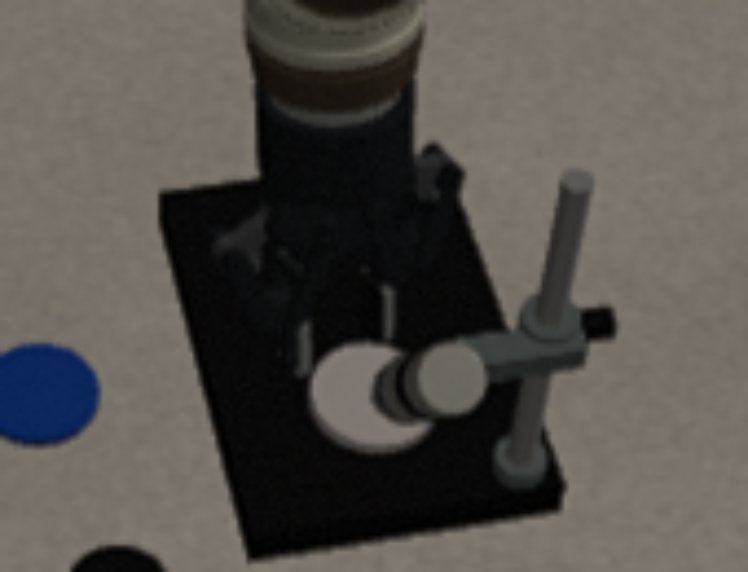

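It now hangs mainly on the -y side of the rim (scene view left, about 310,400). I'll push with the right finger obliquely towards +y.

>>> apply_moves([
  [[0.1, 0.7, 0.7, 0, 0, 0, 0.47], [0.2, 1.5, 1.4, 0, 0, 0, 0.47], [0.3, 2.2, 2, 0, 0, 0, 0.47], [0.3, 2.2, 2, 0, 0, 0, 0.47]],
])

```text
time: 16.5
ee_pos: [0.5881, 0.129, 0.0252]
tcp_rot: [0.2, 82.0, 24.4]
wrist_force: [-0.7, -0.8, -0.1]
opening: 0.04
```

```bash
python3 look.py s12
```

```text
[0.58813075 0.12899674 0.02519316] [-0.69848576 -0.81105467 -0.12870985] 0.0400343355851828
along to pocket 0.033069007262919836 lat -0.0018519850417316758
[361 240  26  22 320] centroid [0.62015933 0.13378183 0.02631413] tilt/z [ 0.00800031 -0.0015809   0.02631413] PK dist [-0.00115933  0.00721817]
```

View pics/s12.png

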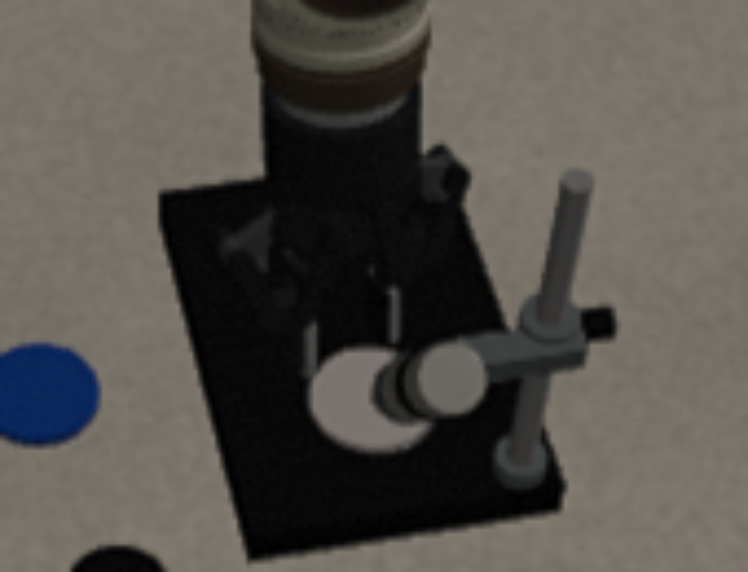

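The disc is seated: top at 26.3 mm and flat. Backing off, then rising.

>>> apply_moves([
  [[-2, 0, -3, 0, 0, 0, 0.47], [-5, 0, -15, 0, 0, 0, 0.47], [-10, 0, -35, 0, 0, 0, 0.47], [-40, 0, -60, 0, 0, 0, 0.47], [-80, 0, -80, 0, 0, 0, 0.47], [-130, 0, -110, 0, 0, 0, 0.47], [-170, 0, -150, 0, 0, 0, 0.47], [-170, 0, -200, 0, 0, 0, 0.47], [-170, 0, -200, 0, 0, 0, 0.47], [-170, 0, -200, 0, 0, 0, 0.47], [-170, 0, -200, 0, 0, 0, 0.47]],
])

```text
time: 17.7
ee_pos: [0.3862, 0.0378, 0.1656]
tcp_rot: [0.1, 82.0, 24.3]
wrist_force: [1.2, 0.1, 0.4]
opening: 0.0403
```

```bash
python3 look.py s13; python3 - <<'E'
from h import *
from scipy.optimize import least_squares
p=cams.camera("top");cv2.imwrite("pics/t13.png",cv2.resize(p["pixels"][180:360,180:480],None,fx=2.6,fy=2.6)[:,:,::-1])
g=cv2.cvtColor(p["pixels"],cv2.COLOR_RGB2GRAY);C=cloud(p)
for nm,c0,z in(("disc",PK,.026),("small",np.array([.4983,-.1954]),.012)):
    v,u=np.mgrid[:480,:640];P=onplane(p,np.c_[u.ravel(),v.ravel()],z).reshape(480,640,3)
    m=((g>85)&(np.hypot(P[...,0]-c0[0],P[...,1]-c0[1])<.045)&(C[...,2]<.04)).astype(np.uint8)
    k,l,s,c=cv2.connectedComponentsWithStats(m);i=1+np.argmax(s[1:,4])
    cs,_=cv2.findContours((l==i).astype(np.uint8),cv2.RETR_EXTERNAL,cv2.CHAIN_APPROX_NONE);X=onplane(p,cs[0][:,0],z)[:,:2]
    if nm=="disc": X=X[(X-c0)@np.array([.991,.135])<.005]
    r=.0313 if nm=="disc" else .0222
    f=least_squares(lambda q:np.hypot(*(X-q[:2]).T)-r,c0,loss="soft_l1",f_scale=.001)
    print(nm,s[i],f.x.round(4),"z",np.median(C[l==i][:,2]))
for n in("jar","slide_box","bottle"): print(n,[r["at"] for r in cams.find_in(n,p)][:1])
E
```

```text
[0.38624357 0.03777449 0.16564762] [1.15144195 0.09309041 0.39843869] 0.04030988843196699
along to pocket 0.2546082717350284 lat -0.0023851161356526346
[361 240  26  22 322] centroid [0.6205048  0.13374854 0.02643538] tilt/z [ 0.01265643 -0.03769817  0.02643538] PK dist [-0.0015048   0.00725146]
disc [242 244  29  29 660] [0.6183 0.1401] z 0.026361001433496956
small [402 307  21  21 356] [ 0.4983 -0.1955] z 0.012849648470432018
jar [[0.7504, 0.0055, 0.078]]
slide_box [[0.6379, -0.3724, 0.0346]]
bottle [[0.5867, 0.4174, 0.0576]]
```

View pics/s13.png

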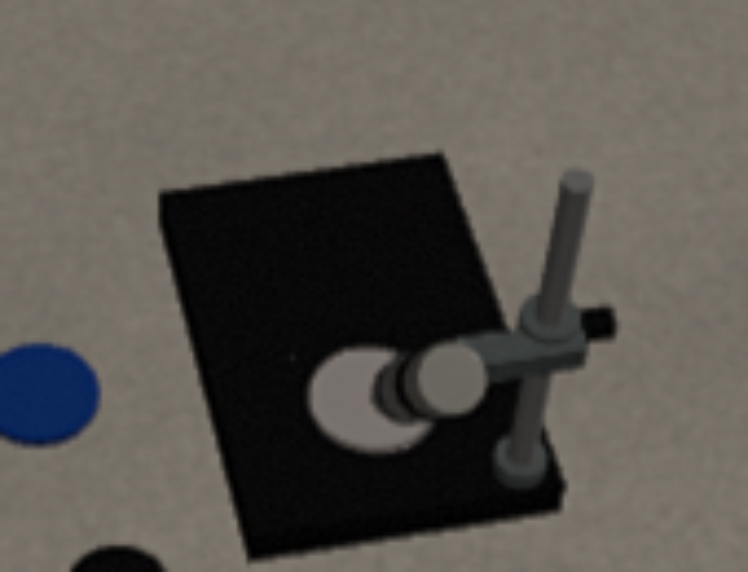

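View pics/t13.png

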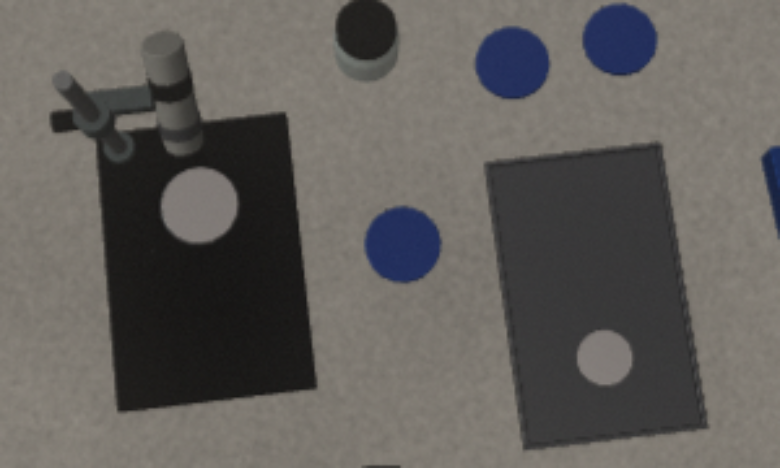

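Both views show the disc filling the pocket. One tilt reading (0.038) is close to the limit, so I'll recheck on interior pixels over several shots.

```bash
python3 - <<'E'
from h import *
for n in("top","top","scene","scene","scene"):
    p=cams.camera(n);g=cv2.cvtColor(p["pixels"],cv2.COLOR_RGB2GRAY);C=cloud(p)
    v,u=np.mgrid[:480,:640];P=onplane(p,np.c_[u.ravel(),v.ravel()],.026).reshape(480,640,3)
    m=((g>85)&(np.hypot(P[...,0]-PK[0],P[...,1]-PK[1])<.045)&(C[...,2]<.04)).astype(np.uint8)
    k,l,s,c=cv2.connectedComponentsWithStats(m);i=1+np.argmax(s[1:,4])
    e=cv2.erode((l==i).astype(np.uint8),np.ones((5,5)))>0;X=C[e];A=np.c_[X[:,:2]-X[:,:2].mean(0),np.ones(len(X))]
    co,res,_,_=np.linalg.lstsq(A,X[:,2],rcond=None);sd=np.sqrt(res[0]/len(X)*np.diag(np.linalg.inv(A.T@A)));print(n,len(X),co.round(4),sd.round(4))
E
```

```text
top 397 [-0.0078 -0.0037  0.0265] [0.0074 0.0073 0.0001]
top 442 [0.0032 0.0069 0.0263] [0.0075 0.0074 0.0001]
scene 135 [ 0.0214 -0.018   0.0263] [0.0124 0.0245 0.0002]
scene 122 [ 0.0161 -0.0716  0.0265] [0.0129 0.0247 0.0002]
scene 135 [ 0.0221 -0.0228  0.0265] [0.013  0.0258 0.0002]
```

```bash
python3 -c "
from workcell import bot
print(bot.job_done())"
```

```text
the job is handed in; nothing more can be done
None
```

I laid the larger disc flat on the bare end of the stage plate and let it go. I then pushed it with the part-open fingers, tilted back 8° rather than the suggested 20° or more, along the plate into the pocket. I handed the job in at about 18 s; no verdict is reported.

**Two hitches:**
- **Joint 6 limit:** it stopped the carry about 28 mm to the -y side of the spot I had aimed for. I laid the disc there, at about (-48, -27) mm on the plate, half-turned the tool and pushed obliquely.
- **Hung on the rim:** the disc caught tipped on the -y side of the pocket. A small oblique nudge dropped it in.

**Last checks:**
- **Height:** the disc's top is at about 26.4 mm (26 expected when seated).
- **Position:** its centre is about 1 mm from the measured pocket centre in the top view.
- **Flatness:** the top view gives a tilt of 0.01 rad or less. The scene view is noisier because the camera tube hides part of the disc. It read about 0.03 rad in two shots and 0.07 rad in one, with an uncertainty of 0.025 rad, so I trusted the top view.
- **Surroundings:** the small disc moved about 0.1 mm in the top view. The jar, slide box and bottle are within 3 mm of where they were, which is inside the measuring error. I saw no sign of contact with the camera, and the arm finished well clear of everything.

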